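# Latch the herb keeper's drawer

### The job

Push the herb keeper's drawer in until it meets the rubber seal, then, with the latch lever leant fully open, swing its wire loop forward and press it down until its bar snaps under the nose of the steel catch on the drawer. After that, press the lever back and down over centre until it lies fully flat and bear down on it there with about 20 N to seat it, so that the drawer is drawn tight. Never push on anything with more than 30 N, and leave the pot base, the mug and the jar gripper where they stand.

Things in the scene. Friction and masses are not known exactly. Their poses are not given: they have to be found in the camera images.
- keeper: fixed clear plastic herb keeper, 145 long (its x), 130 wide, 80 high, on a white base plate 8 thick that runs on 105 in front of it as the drawer's track. Origin: table level, mid width, in the plane of the casing's front edge (the seam). Its x points into the casing, away from the robot, y left, z up. A draw latch sits on its top
- seal (a point): front middle of the black rubber strip along the seam's top edge, at (-8, 0, 75.5) in the keeper's frame when free. It is sprung, about 6 N per mm: a drawer pushed in feels it at a gap of 8 and springs back to about there. Bedded against it with 10 to 15 N the drawer rests at about 7 to 8 and the loop snaps over more easily
- drawer: loose drawer (about 0.6 kg) sliding along the keeper's x. Sage green front block 55 long (x), 124 wide, 72 high, its top 80 over the table. Origin: mid width of the block's back face, at its underside, 8 over the table; axes as the keeper's. Minus its x in the keeper's frame is the gap: 20 to 40 at the start, 8 at the seal, about 1 to 2 drawn tight
- drawer_front (a point): middle of the front block's front face (facing the robot), at (-55, 0, 40) in the drawer's frame
- catch_nose (a point): centre of the rounded nose (radius 3, 20 wide) of the catch on the block, at (-24.8, 0, 86.5) in the drawer's frame. A 5 thick arm joins it to a post whose front face is at x -12.5. The loop's bar goes down in front of the nose, then under it, onto the block's top. Bar and nose overlap by about 0.5 to 1 (lever at its open stop, drawer at the seal), so the bar must be pressed past, wedging the drawer inwards
- lever_hinge (a point): axis of the lever, along the keeper's y, at (24, 0, 88) in the keeper's frame
- lever_pad (a point): point on the lever's upper face, 40 from its hinge. The lever is a dark steel plate 22 wide, 4 thick, reaching 48 from the hinge
- lever (a joint): lever angle, rad: 0 = closed, flat, pointing away from the robot; 1.57 = upright; 1.95 = open stop, leaning to the robot. It stays where left (friction 0.25 N m). With the loop hooked it takes up to about 9 N at 40 from the hinge; dead centre lies near 0.1, a hard stop at 0; it does not snap down by itself, and a lever left a little proud is not home
- bar (a point): centre of the loop's orange cross bar (radius 4.5, 29 long), 58 from the loop's own hinge, which lies on the lever 16 from the lever's hinge. The two steel wire legs run 34 apart, outside the lever. Pressed down fully its centre is 4.5 over the block's top
- tab (a point): point in the middle of the orange thumb tab (20 wide, 4 thick) that goes on 18 beyond the bar, bent up by 0.6 rad when the loop lies forward (so it leans away from the robot when the loop stands up). Pressing down here, the loop snaps past the nose at about 3 to 15 N, the more the larger the gap; it jams if the lever is short of its open stop or the gap is above about 10
- loop (a joint): loop angle relative to the lever, rad. The loop's lean from upright, away from the robot, is loop - lever - 1.57: 0.1 to 0.7 at the start. Pushed more than about 0.4 past upright towards the robot, it falls forward by itself onto the catch
- pot_base: aluminium espresso pot base, 92 wide, 80 high, loose; origin: centre of its underside
- mug: navy ceramic mug, 80 wide, 90 high, handle on its own +y side, loose; origin: centre of its underside
- jar_gripper: red silicone jar gripper, a low cone 84 wide, 28 high, loose; origin: centre of its underside

How it is judged:
On the way, in this order (a step that is already met when the one before it is completed fails the run):
1. the drawer is pushed in until its gap is under 9.5 mm, the loop still off the catch (x of drawer in the frame of keeper above -0.0095 m and z of bar in the frame of drawer above 0.1 m), for 0.1 s.
2. the loop's bar sits beneath the catch's nose while the lever is still up (z of bar in the frame of drawer below 0.0805 m and x of bar in the frame of catch_nose above -0.0065 m and value of joint lever above 1 rad), for 0.1 s.
3. the lever is pressed flat and borne down on with over 14 N (value of joint lever below 0.03 rad and contact force between the fingers and keeper above 14 N), for 0.1 s.
At the end, for the whole second after the job is handed in: the lever lies flat (under 0.04 rad), the loop's bar is beneath the catch's arm, behind its nose (at least 2 mm inside the nose's centre, bar centre less than 82.5 mm above the drawer's underside), and the drawer is drawn to a gap under 4 mm and at rest (value of joint lever below 0.04 rad and x of drawer in the frame of keeper above -0.004 m and z of bar in the frame of drawer below 0.0825 m and x of bar in the frame of catch_nose above 0.002 m and linear speed of drawer below 0.01 m/s); the robot touches nothing.
It fails at once if the fingers push the drawer with more than 30 N (contact force between the fingers and drawer above 30 N).
It fails at once if the fingers press the latch (or keeper) with more than 30 N (contact force between the fingers and keeper above 30 N).
It fails at once if the pot base, the mug or the jar gripper is moved by more than 15 mm (distance of any of pot_base, mug, jar_gripper from where it was at the start of the episode above 0.015 m).
It also fails if it takes over 70 s, if anything falls off the work surface, if the arm or the gripper's body presses on something with over 40 N, if the wrist force passes 120 N, or if a joint passes its speed limit or range.

### The arm

A 7-joint arm with a two-finger parallel gripper is mounted at the origin on the work surface. World frame = base frame: x ahead of the robot, y to its left, z up, the work surface at z = 0. Lengths are in m, angles in rad, forces in N, time in s.
With the tool pointing down it reaches from about 0.4 to 0.85 m from the base axis. Payload 10.4 kg.
Tool frame: the origin (TCP) lies at the centre of the arm's flange, where the gripper is bolted on; the fingertips stand 182 mm ahead of it and the grasp point (between the pads) lies 164 mm ahead of it; z points along the fingers, y is the line along which they close (so a half turn about z gives the same grasp; the last joint's range is limited). The gripper opens to 87 mm and grips with 3 to 60 N. Pads are 19 mm wide; open, the fingers measure 117 mm over their backs; the gripper's body (75 mm by 190 mm) begins 51 mm behind the grasp point.
Start: joints at [1.164, 0.332, -0.065, 1.46, 0.022, 1.35, -0.088], TCP at [0.234, -0.58, 0.405] pointing down, gripper open.
Joint ranges: [-2.6, 2.6], [-0.5, 2.12], [-1.47, 1.34], [0.16, 2.42], [-1.27, 4.41], [0.06, 2.06], [-2.6, 2.6]. Speed limits (rad/s): [2.22, 2.22, 2.79, 2.79, 3.14, 3.14, 3.14].

### API

Orientations are given as a unit quaternion [x, y, z, w].
In Python, from bench import r, eyes, job gives the robot as it stands. The module is installed in compiled form; this text tells all that it offers.
- The arm moves only by the shell command python3 -m inch 'ROWS' [OPENING] [FORCE]. ROWS is JSON, a list of rows, each a list of 6 numbers: the shift along the tool's x, y, z normalised to -1 to 1, where 1 is 4 cm, then the turn, a rotation vector about the tool's x, y, z normalised to -1 to 1, where 1 is 0.12 rad. In form: [[x, y, z, wx, wy, wz], ...]. A call has exactly 5 rows; each row shifts and turns the commanded pose from where the row before left it, along the tool's axes as they then stand; what a row does not reach is not made up. A row lasts 1/12 s, in which the tool goes at most 41.7 mm and 7.16 degrees, less where a joint would pass 70% of its speed; a pose out of reach is approached as far as the arm can. A call with a number of a shift or a turn outside -1 to 1 is refused whole. A call with a gripper value outside its range is refused whole. OPENING is the gripper command: -1 is shut, 1 is fully open, values between are in proportion, set as the call begins (- or left out, the last holds). The fingers move at their own pace and stop on an object; FORCE is the grip in N (left out, the last holds). Time passes only in rows, so rows that do not move let the fingers close, or fill a call up. It gives the time, the measured TCP pose, the force, the opening and the grip force at its end, in the units of the state.
- r.read_state(): the state, without advancing time (a new reading comes with each control period).
- eyes.camera(name): name is "scene" or "top"; returns a dict with "pixels" (420x560x3 uint8, red, green, blue), "fx", "fy", "cx", "cy" (pixels), "D" ([k1, k2, p1, p2, k3] as OpenCV has them; the pictures are not rectified), "extrinsics" (4x4, takes a point from camera to world coordinates). Camera axes: x right, y down, z forward; pixel columns grow to the right and rows downward; lengths in m; the calibration is good to about 2 mm. A picture is of the moment at which its call begins. There is no depth.
- job.close_job(): hands the job in; it is judged then, once.
The state is a dict: "time": time; "joint_positions": joint angles; "joint_vel": joint speeds; "joint_torque": joint torques, N m; "ee_pos": TCP position; "eef_rot": TCP orientation; "ft_force": force on the tool from outside, world axes, zero at the start; "torque": the same for the moment, N m; "width": finger opening in m; "grip_force": force on a finger pad.
Only numpy, scipy, OpenCV 4.12 (cv2) and the standard library are available. Lean on these libraries where they do the work, as an engineer would, in place of code of your own. Each camera call takes 0.05 s, during which the arm holds its last target. There are 200 camera calls.

## Working session

There is one attempt and no reset: what is moved stays moved. The work goes in short steps, Python scripts to look and compute and a shell command to move; the robot and the scene stay as the last step left them, time stands still between calls to the robot, and variables do not carry over. Pictures are saved under pics/ and viewed, at most 10 in all, crops included, and the job is handed in when it is done.

```bash
mkdir -p pics
cat > h.py <<'E'
import numpy as np, cv2
from bench import r, eyes, job
def snap(n,f=None):
    c=eyes.camera(n)
    if f: cv2.imwrite(f,c["pixels"][:,:,::-1])
    return c
def ray(c,uv):
    K=np.array([[c["fx"],0,c["cx"]],[0,c["fy"],c["cy"]],[0,0,1]])
    p=cv2.undistortPoints(np.array([[uv]],float),K,np.array(c["D"],float))[0,0]
    E=np.array(c["extrinsics"]); d=E[:3,:3]@np.array([p[0],p[1],1]); return E[:3,3],d
def onz(c,uv,z):
    o,d=ray(c,uv); return o+d*(z-o[2])/d[2]
def tri(c1,u1,c2,u2):
    o1,d1=ray(c1,u1);o2,d2=ray(c2,u2)
    s=np.linalg.lstsq(np.c_[d1,-d2],o2-o1,rcond=None)[0]
    a=o1+s[0]*d1;b=o2+s[1]*d2;return (a+b)/2,np.linalg.norm(a-b)
def proj(c,P):
    E=np.linalg.inv(np.array(c["extrinsics"]));K=np.array([[c["fx"],0,c["cx"]],[0,c["fy"],c["cy"]],[0,0,1]])
    return cv2.projectPoints(np.array(P,float).reshape(-1,1,3),cv2.Rodrigues(E[:3,:3])[0],E[:3,3],K,np.array(c["D"],float))[0][:,0]
E
python3 -c "
from h import *
a=snap('scene','pics/s0.png');b=snap('top','pics/t0.png')
for c in(a,b):print(c['fx'],np.round(c['extrinsics'],3).tolist())
s=r.read_state();print(s['time'],s['ee_pos'],s['eef_rot'],s['ft_force'])"
```

```text
501.58001320197445 [[-0.215, 0.509, -0.833, 1.534], [0.976, 0.131, -0.171, 0.227], [0.022, -0.851, -0.525, 0.665], [0.0, 0.0, 0.0, 1.0]]
543.8049381334586 [[-0.049, -0.979, 0.2, 0.395], [-0.999, 0.048, -0.014, 0.045], [0.004, -0.2, -0.98, 1.244], [0.0, 0.0, 0.0, 1.0]]
0.1 [ 0.23398505 -0.57943159  0.40403149] [ 9.81642068e-01  1.90731366e-01 -1.37692374e-04 -6.14591802e-04] [-0.06554033  0.06699644 -0.80265215]
```

View pics/s0.png

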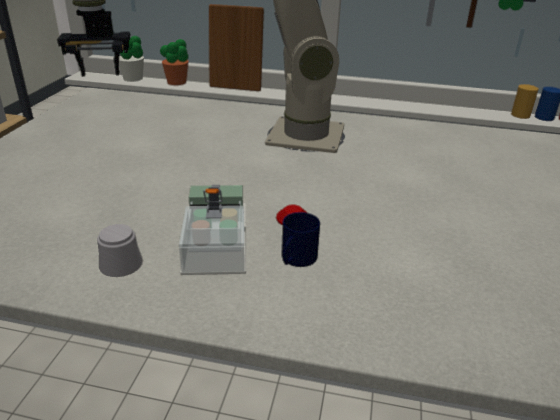

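View pics/t0.png

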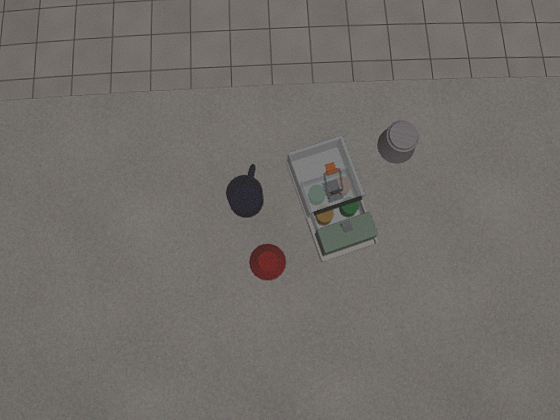

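The scene view shows the keeper near (215,230), seen from behind. The pot base is at (120,250), the mug at (300,240) and the red gripper at (290,215). In the top view the drawer front is at (346,234), the tab is orange at (331,169), the mug is at (245,196), the jar gripper at (268,262) and the pot at (400,140).

```bash
python3 -c "
from h import *
t=cv2.imread('pics/t0.png');s=cv2.imread('pics/s0.png')
A=cv2.resize(t[130:265,280:390],None,fx=4.4,fy=4.4,interpolation=cv2.INTER_CUBIC)
A=cv2.convertScaleAbs(A,alpha=1.5)
B=cv2.resize(s[180:280,178:250],None,fx=4.4,fy=4.4,interpolation=cv2.INTER_CUBIC)
C=np.zeros((600,800,3),np.uint8);C[:594,:484]=A[:594];C[:440,484:800]=B[:440,:316];cv2.imwrite('pics/c0.png',C)"
```

```text
(no output)
```

View pics/c0.png

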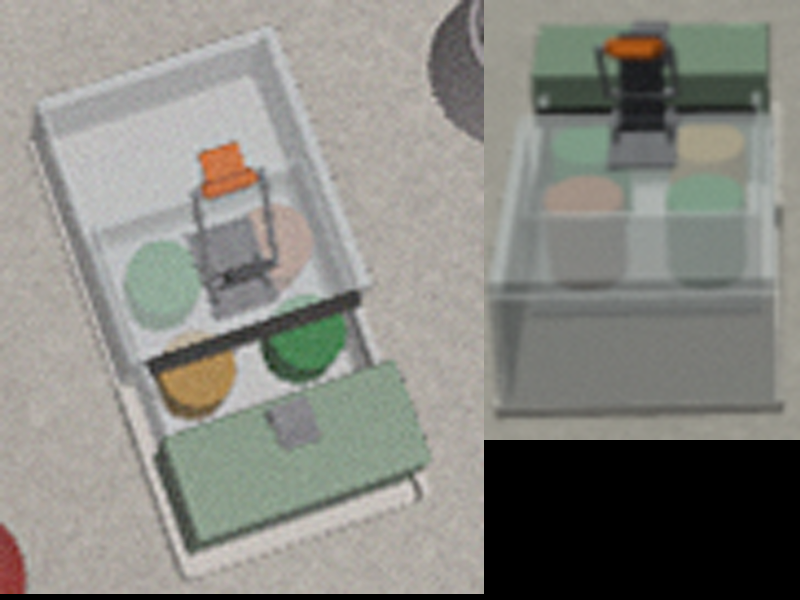

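The crop shows the lever nearly upright and the loop leaning back, with the orange bar and tab at about crop (228,170). The block's top face has crop corners of about (157,438), (393,362), (430,462) and (190,545). The black seal runs from (150,362) to (360,298).

```bash
python3 -c "
from h import *
a=snap('scene');b=snap('top')
def f(u,v):return (280+u/4.4-.4,130+v/4.4-.4)
P=[onz(b,f(*p),.08) for p in [(157,438),(393,362),(430,462),(190,545)]]
print('block top',np.round(P,4).tolist())
print('len',[np.round(np.linalg.norm(P[i]-P[i-3]),4) for i in range(4)])
S=[onz(b,f(*p),.08) for p in [(150,362),(360,298)]];print('seal',np.round(S,4).tolist())
C=[onz(b,f(*p),.08) for p in [(38,103),(270,30)]];print('back',np.round(C,4).tolist())
def om(c):
    h=cv2.cvtColor(c['pixels'],cv2.COLOR_RGB2HSV);return cv2.inRange(h,(4,170,70),(16,255,255))
for c,R in((a,(180,220,190,240)),(b,(150,185,310,350))):
    m=np.zeros((420,560),np.uint8);m[R[0]:R[1],R[2]:R[3]]=om(c)[R[0]:R[1],R[2]:R[3]];ys,xs=np.nonzero(m);print(len(xs),xs.mean(),ys.mean(),xs.min(),xs.max(),ys.min(),ys.max())
    # green
    h=cv2.cvtColor(c['pixels'],cv2.COLOR_RGB2HSV)
h=cv2.cvtColor(b['pixels'],cv2.COLOR_RGB2HSV);g=cv2.inRange(h,(50,35,85),(85,110,255));g[:212]=0
k=max(cv2.findContours(g,0,1)[0],key=cv2.contourArea);q=cv2.boxPoints(cv2.minAreaRect(k));print(cv2.contourArea(k),q.tolist(),np.round([onz(b,p,.08) for p in q],4).tolist())
print(h[235,346],h[240,330])
"
```

```text
block top [[0.5708, -0.0534, 0.08], [0.603, -0.1733, 0.08], [0.552, -0.1875, 0.08], [0.5172, -0.0663, 0.08]]
len [np.float64(0.1241), np.float64(0.0529), np.float64(0.1262), np.float64(0.0551)]
seal [[0.6089, -0.0524, 0.08], [0.6362, -0.1594, 0.08]]
back [[0.7449, -0.0042, 0.08], [0.7783, -0.1249, 0.08]]
47 211.87234042553192 190.48936170212767 206 218 189 192
28 330.60714285714283 167.67857142857142 326 337 163 173
1.5 [[322.5, 230.5], [323.5, 229.5], [326.5, 232.5], [325.5, 233.5]] [[0.567, -0.0689, 0.08], [0.5691, -0.0712, 0.08], [0.5622, -0.0773, 0.08], [0.5602, -0.075, 0.08]]
[ 60  24 107] [ 55  28 102]
```

```bash
cat >> h.py <<'E'
O=np.array([.622,-.103,0.]);yaw=.269
R=np.array([[np.cos(yaw),-np.sin(yaw),0],[np.sin(yaw),np.cos(yaw),0],[0,0,1]])
def W(p):return O+R@np.array(p)
def kp(p):return R.T@(np.array(p)-O)
def ony(c,uv):
    o,d=ray(c,uv);n=R[:,1];return kp(o+d*(n@(O-o))/(n@d))
def tip():
    from scipy.spatial.transform import Rotation as Q
    s=r.read_state();q=Q.from_quat(s['eef_rot']);m=q.as_matrix()
    p=np.array(s['ee_pos'])+.182*m[:,2]
    print('t',round(s['time'],2),'tipK',np.round(kp(p)*1000,1),'fK',np.round(R.T@np.array(s['ft_force']),1),'toolxK',np.round(R.T@m[:,0],3),'z',np.round(m[:,2],3),'w',round(s['width'],3))
E
python3 -c "
from h import *
tip()
a=snap('scene');b=snap('top')
f=lambda u,v:(280+u/4.4-.4,130+v/4.4-.4)
g=lambda u,v:(178+(u-484)/4.4-.4,180+v/4.4-.4)
for n,c,p in [('tabend T',b,f(220,148)),('bar T',b,f(230,185)),('levertip T',b,f(222,227)),('bar S',a,g(635,47)),('brk S',a,g(643,165)),('bracket front T',b,f(243,312)),('levertip S',a,g(645,57)),('catch T',b,f(297,440))]: print(n,np.round(ony(c,p)*1000,1))
print(kp(onz(b,(268,262),.02)),kp(onz(b,(246,196),.06)),kp(onz(b,(402,137),.08)))
for q in [(24,0,88),(24+48*np.cos(1.5),0,88+48*np.sin(1.5))]:
  w=W(np.array(q)/1000);u=proj(b,w)[0];v=proj(a,w)[0];print(q,(u-[280,130]+.4)*4.4,(v-[178,180]+.4)*4.4+[484,0])
"
```

```text
t 0.2 tipK [-500.7 -356.1  222.3] fK [1.1 0.4 0.2] toolxK [0.993 0.115 0.   ] z [-0.     0.001 -1.   ] w 0.087
tabend T [ 72.3  -0.  171.3]
bar T [ 55.8  -0.  163.3]
levertip T [ 49.5  -0.  105.6]
bar S [ 77.    0.  157.5]
brk S [67.7  0.  86.7]
bracket front T [10.3 -0.  80.3]
levertip S [ 22.7   0.  120.8]
catch T [-61.1   0.  102.3]
[-0.06625101  0.17957048  0.02      ] [0.08511141 0.18128392 0.06      ] [ 0.10097749 -0.19426886  0.08      ]
(24, 0, 88) [235.46862685 283.03446802] [647.77151794 115.30436146]
(np.float64(27.39538568004974), 0, np.float64(135.8797593569946)) [243.82458581 254.63545636] [643.08796689  34.9269796 ]
```

```bash
python3 -c "
from h import *
a=snap('scene');b=snap('top')
f=lambda u,v:(280+u/4.4-.4,130+v/4.4-.4)
g=lambda u,v:(178+(u-484)/4.4-.4,180+v/4.4-.4)
for n,p,q in [('bar',f(230,185),g(635,47)),('brkt',f(243,312),g(643,110))]:
  x,e=tri(b,p,a,q);print(n,np.round(kp(x)*1000,1),e)
o=b
for L in (.9,1.2,1.5,1.8):
  w=W(np.array((24+48*np.cos(L),0,88+48*np.sin(L)))/1000);print(L,(proj(b,w)[0]-[280,130]+.4)*4.4,(proj(a,w)[0]-[178,180]+.4)*4.4+[484,0])
  c,s=np.cos(L),np.sin(L)
  for l in(.1,.4,.7):
    w=W(np.array((24+16*c+58*np.sin(l),0,88+16*s+58*np.cos(l)))/1000);print('  bar',l,(proj(b,w)[0]-[280,130]+.4)*4.4,(proj(a,w)[0]-[178,180]+.4)*4.4+[484,0])
"
cat > /tmp/x; python3 -m inch '[[1,0,0,0,0,0.96],[1,0,0,0,0,0],[1,0,0,0,0,0],[1,0,0,0,0,0],[0,-1,0,0,0,0]]' -1 20; python3 -c "from h import *;tip()"
```

```text
bar [ 59.2  -2.2 147.5] 0.0014676606108542586
brkt [10.  -1.6 82.2] 0.0037245844170200586
0.9 [223.20667046 208.8075619 ] [640.9640615   80.86407408]
  bar 0.1 [240.29138923 219.34035636] [639.54004261   6.70570629]
  bar 0.4 [227.4171072  188.67796716] [637.9110143   31.88469769]
  bar 0.7 [215.12467688 164.98953163] [636.97279092  64.3488507 ]
1.2 [233.35295139 229.07936637] [641.75604246  54.92135736]
  bar 0.1 [243.80603508 226.29860055] [639.81140384  -1.85995734]
  bar 0.4 [230.87560787 195.50426388] [638.18836852  23.16435796]
  bar 0.7 [218.5157069  171.67913797] [637.25336725  55.49052516]
1.5 [243.82458581 254.63545636] [643.08796689  34.9269796 ]
  bar 0.1 [247.39191704 234.99958737] [640.26970349  -8.44453343]
  bar 0.4 [234.4191539  204.09419969] [638.65672175  16.42155823]
  bar 0.7 [222.00419887 180.13871959] [637.72760874  48.58991369]
1.8 [253.57671915 282.9995142 ] [644.81582624  22.63728309]
  bar 0.1 [250.71583513 244.64359775] [640.87105913 -12.46348329]
  bar 0.4 [237.71865645 213.65876088] [639.27119519  12.25536573]
  bar 0.7 [225.26639197 189.59173012] [638.35004675  44.26076325]
time: 0.82
ee_pos: [0.3851, -0.4947, 0.3985]
eef_rot: [0.991, 0.137, 0.0, -0.003]
ft_force: [0.9, 1.6, -2.3]
width: 0.0616
grip_force: 0.0
t 0.82 tipK [-332.2 -313.5  216.5] fK [ 1.3  1.3 -2.3] toolxK [1.    0.006 0.002] z [-0.     0.007 -1.   ] w 0.062
```

```bash
python3 -m inch '[[0.5,-0.8,0,0,0,0],[0.5,-0.8,0,0,0,0],[0.5,-0.8,0,0,0,0],[0.5,-0.8,0,0,0,0],[0.5,-0.8,0,0,0,0]]' >/dev/null;  python3 -m inch '[[0.5,-0.8,0,0,0,0],[0.5,-0.8,0,0,0,0],[0.5,-0.8,0,0,0,0],[0.5,-0.8,0,0,0,0],[0.5,-0.6,0,0,0,0]]' >/dev/null; python3 -c "from h import *;tip()"; python3 -m inch '[[0,0,1,0,0,0],[0,0,1,0,0,0],[0,0,1,0,0,0],[0,0,0.9,0,0,0],[0,0,0,0,0,0]]' ; python3 -c "from h import *;tip()"
```

```text
t 1.65 tipK [-139.8    3.   223.2] fK [-0.5 -0.6 -0.5] toolxK [1.    0.001 0.001] z [ 0.001 -0.    -1.   ] w 0.001
time: 2.07
ee_pos: [0.4836, -0.1397, 0.2426]
eef_rot: [0.991, 0.134, -0.005, -0.002]
ft_force: [-2.2, 0.2, -0.5]
width: 0.0002
grip_force: 0.0
t 2.07 tipK [-144.8    2.4   60.6] fK [-2.   0.8 -0.5] toolxK [ 1.    -0.    -0.009] z [-0.01   0.003 -1.   ] w 0.0
```

```bash
python3 -m inch '[[0.6,0,0.2,0,0,0],[0.25,0,0,0,0,0],[0.15,0,0,0,0,0],[0.15,0,0,0,0,0],[0.15,0,0,0,0,0]]' >/dev/null;  python3 -c "from h import *;tip()"; python3 -m inch '[[0.1,0,0,0,0,0],[0.1,0,0,0,0,0],[0.1,0,0,0,0,0],[0.1,0,0,0,0,0],[0,0,0,0,0,0]]' >/dev/null; python3 -c "from h import *;tip()"
```

```text
t 2.48 tipK [-89.4  -0.4  60.2] fK [-10.3   3.8   8.6] toolxK [ 1.    -0.001 -0.002] z [-0.001 -0.001 -1.   ] w 0.0
t 2.9 tipK [-73.1  -0.   60.1] fK [-5.   1.2  4.2] toolxK [ 1.    -0.001 -0.001] z [-0.001 -0.001 -1.   ] w 0.0
```

```bash
for i in 1; do python3 -m inch '[[0.025,0,0,0,0,0],[0,0,0,0,0,0],[0,0,0,0,0,0],[0,0,0,0,0,0],[0,0,0,0,0,0]]' >/dev/null; python3 -c "from h import *;tip()"; python3 -m inch '[[0.025,0,0,0,0,0],[0,0,0,0,0,0],[0,0,0,0,0,0],[0,0,0,0,0,0],[0,0,0,0,0,0]]' >/dev/null; python3 -c "from h import *;tip()";done
```

```text
t 3.32 tipK [-72.7  -0.2  59.9] fK [-6.3  2.   5.6] toolxK [ 1.    -0.001 -0.001] z [-0.001 -0.001 -1.   ] w 0.001
t 3.73 tipK [-72.   -0.2  59.9] fK [-8.3  2.5  5.7] toolxK [ 1.    -0.001 -0.002] z [-0.002 -0.001 -1.   ] w 0.001
```

```bash
python3 -m inch '[[0.025,0,0,0,0,0],[0,0,0,0,0,0],[0.025,0,0,0,0,0],[0,0,0,0,0,0],[0,0,0,0,0,0]]' >/dev/null; python3 -c "from h import *;tip()"; python3 -m inch '[[0.025,0,0,0,0,0],[0,0,0,0,0,0],[0,0,0,0,0,0],[0,0,0,0,0,0],[0,0,0,0,0,0]]' >/dev/null; python3 -c "from h import *;tip()"
```

```text
t 4.15 tipK [-70.   -0.2  59.9] fK [-8.6  1.9  5.4] toolxK [ 1.    -0.001 -0.002] z [-0.002 -0.001 -1.   ] w 0.001
t 4.57 tipK [-69.6  -0.2  59.9] fK [-10.9   2.6   7.7] toolxK [ 1.    -0.001 -0.003] z [-0.003 -0.001 -1.   ] w 0.0
```

```bash
cat >> h.py <<'E'
def crops(name,rt=(130,265,280,390),rs=(170,270,178,250)):
    t=snap('top')['pixels'][:,:,::-1];s=snap('scene')['pixels'][:,:,::-1]
    A=cv2.convertScaleAbs(cv2.resize(t[rt[0]:rt[1],rt[2]:rt[3]],None,fx=4.4,fy=4.4,interpolation=cv2.INTER_CUBIC),alpha=1.5)
    B=cv2.resize(s[rs[0]:rs[1],rs[2]:rs[3]],None,fx=4.4,fy=4.4,interpolation=cv2.INTER_CUBIC)
    C=np.zeros((600,800,3),np.uint8);C[:A.shape[0],:A.shape[1]]=A;C[:B.shape[0],484:484+B.shape[1]]=B[:,:316];cv2.imwrite(name,C)
E
python3 -c "from h import *;crops('pics/c1.png')"
```

```text
(no output)
```

View pics/c1.png

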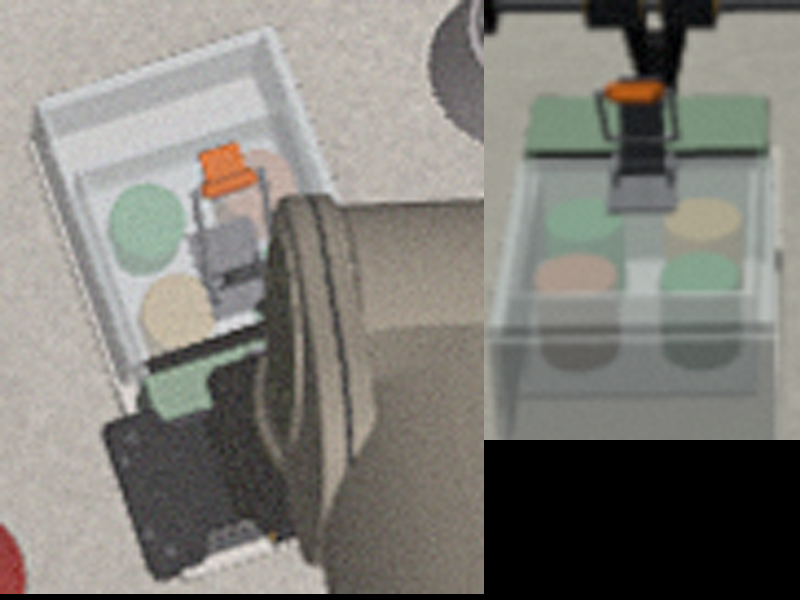

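The drawer's back edge lies almost on the seal: green begins at crop (143,378)–(262,342), and the lever and loop are unmoved.

```bash
python3 -c "
from h import *
b=snap('top');f=lambda u,v:(280+u/4.4-.4,130+v/4.4-.4)
for p in [(145,378),(262,342),(150,362),(157,370)]:print(np.round(kp(onz(b,f(*p),.08))*1000,1))"
python3 -m inch '[[0.025,0,0,0,0,0],[0,0,0,0,0,0],[0,0,0,0,0,0],[0.025,0,0,0,0,0],[0,0,0,0,0,0]]' >/dev/null; python3 -c "from h import *;tip()"; python3 -m inch '[[0,0,0,0,0,0],[0,0,0,0,0,0],[0,0,0,0,0,0],[0,0,0,0,0,0],[0,0,0,0,0,0]]' >/dev/null; python3 -c "from h import *;tip()"
```

```text
[-6.  57.2 80. ]
[-7. -4. 80.]
[ 0.9 52.3 80. ]
[-4.  50.3 80. ]
t 5.13 tipK [-69.1  -0.3  59.8] fK [-18.9   4.4  15.3] toolxK [ 1.    -0.002 -0.006] z [-0.006 -0.002 -1.   ] w 0.0
t 5.55 tipK [-69.1  -0.3  59.8] fK [-18.    3.6  13.7] toolxK [ 1.    -0.002 -0.006] z [-0.006 -0.002 -1.   ] w 0.0
```

```bash
python3 -m inch '[[-0.5,0,0,0,0,0],[-0.5,0,0,0,0,0],[0,0,-0.9,0,0,0],[0,0,-1,0,0,0],[0,0,-1,0,0,0]]' >/dev/null; python3 -c "from h import *;tip()"; python3 -m inch '[[0,0,-1,0,0,0],[0.7,0,-0.7,0,0,0],[1,0,0,0,0,0],[1,0,0,0,0,0],[1,0,0,0,0,0]]' >/dev/null;python3 -m inch '[[1,0,0,0,0,0],[0.9,0,0,0,0,0],[0,0,0,0,0,0],[0,0,0,0,0,0],[0,0,0,0,0,0]]' >/dev/null; python3 -c "from h import *;tip()
b=snap('top');f=lambda u,v:(280+u/4.4-.4,130+v/4.4-.4)
cv2.imwrite('pics/t2.png',cv2.convertScaleAbs(cv2.resize(np.ascontiguousarray(b['pixels'][180:280,270:410,::-1]),None,fx=4,fy=4,interpolation=2),alpha=1.5))"
```

```text
t 5.97 tipK [-106.4    0.2  177.2] fK [ 1.5 -0.4  0.6] toolxK [ 1.    -0.001  0.001] z [ 0.001 -0.    -1.   ] w 0.0
t 6.8 tipK [ 1.180e+02 -2.000e-01  2.436e+02] fK [ 0.4  0.3 -0.3] toolxK [ 1.    -0.     0.001] z [ 0.001 -0.    -1.   ] w 0.0
```

```bash
python3 -m inch '[[0,0,0.9,0,0,0],[0,0,0.9,0,0,0],[0,0,0.65,0,0,0],[0,0,0,0,0,0],[-0.4,0,0,0,0,0]]' >/dev/null; python3 -c "from h import *;tip()"; python3 -m inch '[[-0.3,0,0,0,0,0],[-0.3,0,0,0,0,0],[-0.3,0,0,0,0,0],[-0.3,0,0,0,0,0],[-0.3,0,0,0,0,0]]' >/dev/null; python3 -c "from h import *;tip()"
```

```text
t 7.27 tipK [102.    0.4 144.9] fK [0.6 0.2 0.6] toolxK [ 1.  0. -0.] z [-0.001  0.    -1.   ] w 0.001
t 7.68 tipK [ 41.9  -0.8 148.6] fK [ 0.2 -0.2  0.3] toolxK [ 1.    -0.001  0.004] z [ 0.004 -0.001 -1.   ] w 0.0
```

```bash
python3 -m inch '[[-0.2,0,0,0,0,0],[-0.2,0,0,0,0,0],[-0.2,0,0,0,0,0],[0,0,0,0,0,0],[0,0,0,0,0,0]]' >/dev/null; python3 -c "from h import *;tip();crops('pics/c2.png')"
```

```text
t 8.1 tipK [ 18.2  -0.2 145.4] fK [ 0.3 -0.9 -0.1] toolxK [ 1.    -0.001  0.001] z [ 0.001 -0.    -1.   ] w 0.001
```

View pics/c2.png

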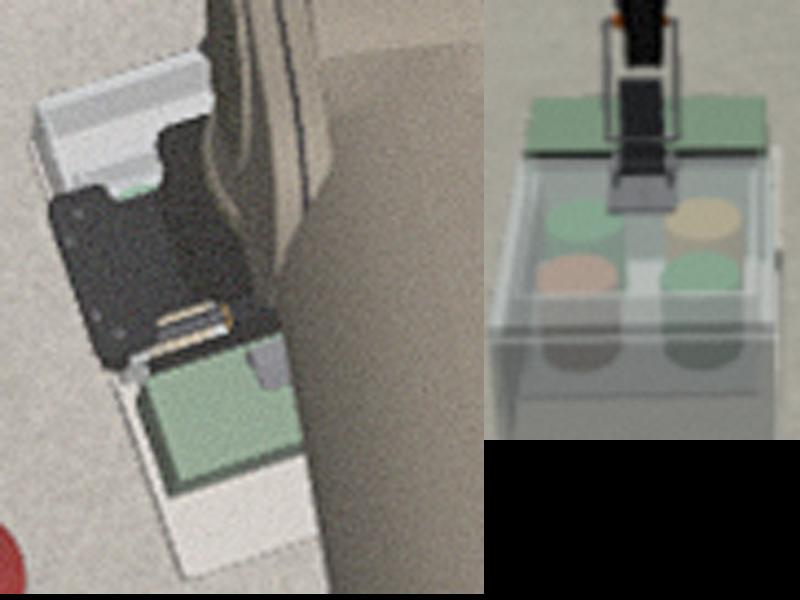

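The loop now stands forward of the finger, with the bar in front of it at scene crop (640,20). The lever still stands behind and the drawer sits at the seal.

```bash
python3 -m inch '[[-0.25,0,0,0,0,0],[-0.25,0,0,0,0,0],[-0.25,0,0,0,0,0],[0,0,-0.5,0,0,0],[0.5,0,-0.1,0,0,0]]' >/dev/null; python3 -c "from h import *;tip()"; python3 -m inch '[[1,0,0,0,0,0],[0.8,0,0,0,0,0],[0,0,0.7,0,0,0],[0,0,0.6,0,0,0],[0,0,0,0,0,0]]' >/dev/null; python3 -c "from h import *;tip()"
```

```text
t 8.62 tipK [  7.   -1.4 171.3] fK [1.  0.3 1.9] toolxK [ 1.    -0.003  0.   ] z [ 0.001 -0.002 -1.   ] w 0.0
t 9.03 tipK [ 78.3   1.5 110.5] fK [-1.  -0.1 -0.8] toolxK [ 1.     0.001 -0.008] z [-0.008  0.001 -1.   ] w 0.0
```

```bash
python3 -m inch '[[0,0,0,0,0,0],[-0.35,0,0,0,0,0],[-0.3,0,0,0,0,0],[-0.1,0,0,0,0,0],[0,0,0,0,0,0]]' >/dev/null; python3 -c "from h import *;tip()"; python3 -m inch '[[-0.1,0,0,0,0,0],[-0.1,0,0,0,0,0],[-0.1,0,0,0,0,0],[-0.05,0,0,0,0,0],[0,0,0,0,0,0]]' >/dev/null; python3 -c "from h import *;tip()"
```

```text
t 9.45 tipK [ 50.3  -0.8 118.9] fK [ 0.2  0.1 -0.5] toolxK [ 1.    -0.001  0.002] z [ 0.002 -0.001 -1.   ] w 0.001
t 9.87 tipK [ 36.7   0.2 117.1] fK [ 2.   0.6 -0.8] toolxK [ 1.    -0.     0.002] z [ 0.002  0.    -1.   ] w 0.001
```

```bash
python3 -m inch '[[-0.1,0,0,0,0,0],[-0.05,0,0,0,0,0],[-0.05,0,0,0,0,0],[0,0,0,0,0,0],[0,0,0,0,0,0]]' >/dev/null; python3 -c "from h import *;tip()"; python3 -m inch '[[-0.05,0,0,0,0,0],[0,0,0,0,0,0],[-0.05,0,0,0,0,0],[0,0,0,0,0,0],[0,0,0,0,0,0]]' >/dev/null; python3 -c "from h import *;tip()"
```

```text
t 10.28 tipK [ 30.    0.5 117.3] fK [ 8.8  0.  -3.2] toolxK [1.    0.    0.004] z [ 0.004  0.001 -1.   ] w 0.0
t 10.7 tipK [ 28.5   0.7 118.1] fK [17.6 -1.3 -4.8] toolxK [1.    0.001 0.009] z [ 0.009  0.002 -1.   ] w 0.0
```

```bash
python3 -c "from h import *;crops('pics/c3.png')"; python3 -m inch '[[0,0,0,0,0,0],[0,0,0,0,0,0],[0,0,0,0,0,0],[0,0,0,0,0,0],[0,0,0,0,0,0]]' >/dev/null; python3 -c "from h import *;tip()"
```

```text
t 11.22 tipK [ 28.5   0.7 118.1] fK [15.9 -1.1 -4.7] toolxK [1.    0.001 0.009] z [ 0.009  0.002 -1.   ] w 0.0
```

View pics/c3.png

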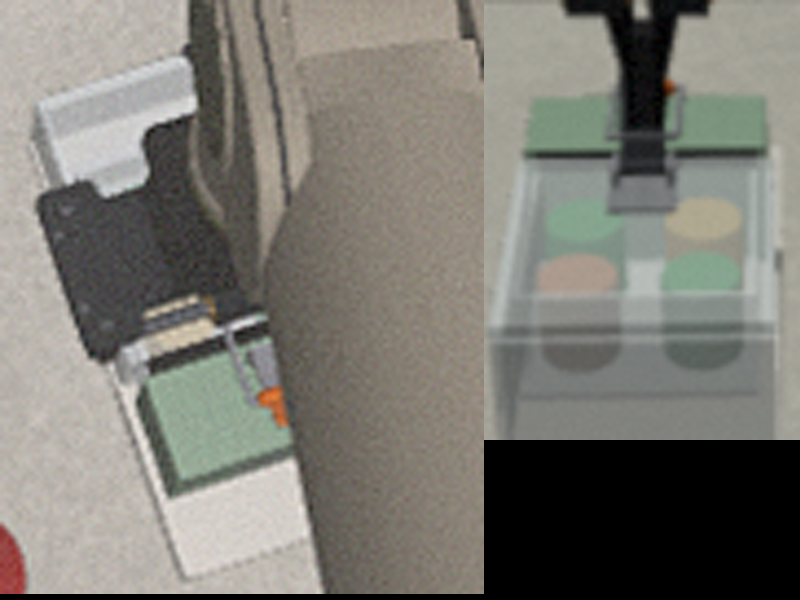

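The loop lies forward with its bar at top crop (265,395), at the catch's nose. The lever leans towards the robot.

```bash
python3 -m inch '[[-0.02,0,0,0,0,0],[0,0,0,0,0,0],[0,0,0,0,0,0],[0,0,0,0,0,0],[0,0,0,0,0,0]]' >/dev/null; python3 -c "from h import *;tip()"; python3 -m inch '[[-0.02,0,0,0,0,0],[0,0,0,0,0,0],[0,0,0,0,0,0],[0,0,0,0,0,0],[0,0,0,0,0,0]]' >/dev/null; python3 -c "from h import *;tip()"
```

```text
t 11.63 tipK [ 28.3   0.8 118.3] fK [20.1 -1.6 -5.4] toolxK [1.    0.001 0.01 ] z [ 0.01   0.002 -1.   ] w 0.0
t 12.05 tipK [ 28.2   0.9 118.6] fK [21.5 -1.8 -5.5] toolxK [1.    0.002 0.012] z [ 0.012  0.002 -1.   ] w 0.0
```

```bash
sed -i "s/^def W/O=O+R@np.array([.003,-.0005,0])\ndef W/" h.py; python3 -m inch '[[0.5,0,0,0,0,0],[0,0,-1,0,0,0],[0,0,-1,0,0,0],[-0.3,0,-0.4,0,0,0],[-1,0,0,0,0,0]]' >/dev/null; python3 -m inch '[[-0.9,0,0,0,0,0],[0,0,0,0,0,0],[0,0,0,0,0,0],[0,0,0,0,0,0],[0,0,0,0,0,0]]' >/dev/null;  python3 -c "from h import *;tip()
a=snap('scene');h=cv2.cvtColor(a['pixels'],cv2.COLOR_RGB2HSV);m=cv2.inRange(h,(4,170,70),(16,255,255))[165:220,190:240]
ys,xs=np.nonzero(m);xs+=190;ys+=165;print(len(xs),xs.min(),xs.max(),ys.min(),ys.max(),xs.mean(),ys.mean())
u=(xs.mean(),ys.mean())
for z in(.09,.1,.11):print(kp(onz(a,u,z)))
for n,p in [('bar',(-39.5,0,94.5)),('tabend',(-54,0,105)),('barl',(-39.5,14.5,94.5)),('barr',(-39.5,-14.5,94.5)),('nose',(-32.8,0,94.5))]:print(n,proj(a,W(np.array(p)/1000)))
cv2.imwrite('pics/s4.png',cv2.resize(np.ascontiguousarray(a['pixels'][160:240,170:260,::-1]),None,fx=7,fy=7,interpolation=2))"
```

```text
t 12.88 tipK [-47.4   0.9 212.9] fK [-0.5 -0.1  0.9] toolxK [1.    0.    0.001] z [ 0.001  0.    -1.   ] w 0.0
21 212 220 184 190 216.33333333333334 185.85714285714286
[-0.06495259 -0.00051303  0.09      ]
[-0.04706498  0.00082173  0.1       ]
[-0.02917737  0.0021565   0.11      ]
bar [[215.90355459 189.5736219 ]]
tabend [[216.038831   182.49090038]]
barl [[222.26317164 189.52873464]]
barr [[209.5365473  189.61873086]]
nose [[215.75005632 191.02999772]]
```

View pics/s4.png

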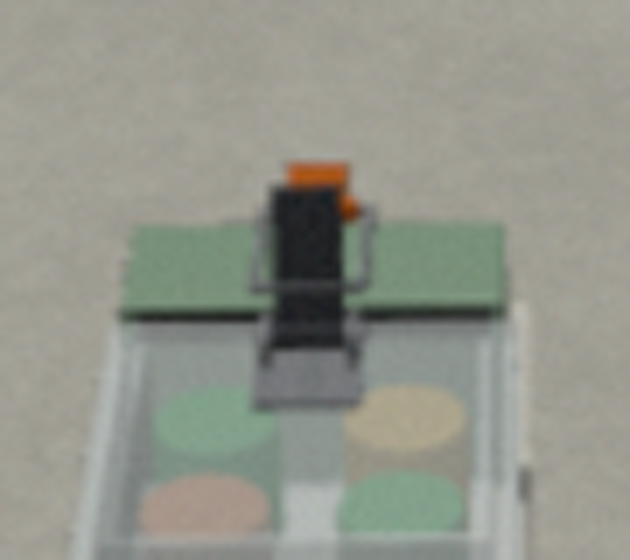

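The picture shows the tab at (215,185) and the right end of the bar at (220,190), which agrees with the predicted pose. The drawer is against the seal and the lever leans open, so next I press the tab.

```bash
python3 -m inch '[[-0.1,0,0.9,0,0,0],[0,0,0.9,0,0,0],[0,0,0.6,0,0,0],[0,0,0,0,0,0],[0,0,0,0,0,0]]' >/dev/null; python3 -c "from h import *;tip()"; python3 -m inch '[[0,0,0.05,0,0,0],[0,0,0.05,0,0,0],[0,0,0.05,0,0,0],[0,0,0,0,0,0],[0,0,0,0,0,0]]' >/dev/null; python3 -c "from h import *;tip()"
```

```text
t 13.35 tipK [-52.2   1.3 116.2] fK [-0.  -1.2  0.5] toolxK [ 1.     0.    -0.002] z [-0.002  0.001 -1.   ] w 0.0
t 13.77 tipK [-52.1   0.5 111.3] fK [ 0.1  0.5 -0.6] toolxK [ 1.    -0.     0.001] z [ 0.001 -0.    -1.   ] w 0.001
```

```bash
for k in 1; do python3 -m inch '[[0,0,0.05,0,0,0],[0,0,0.05,0,0,0],[0,0,0.05,0,0,0],[0,0,0,0,0,0],[0,0,0,0,0,0]]' >/dev/null; python3 -c "from h import *;tip()";python3 -m inch '[[0,0,0.05,0,0,0],[0,0,0,0,0,0],[0,0,0,0,0,0],[0,0,0,0,0,0],[0,0,0,0,0,0]]' >/dev/null; python3 -c "from h import *;tip()"; done
```

```text
t 14.18 tipK [-52.2   0.4 105.2] fK [0.1 0.1 4.3] toolxK [ 1.    -0.001  0.001] z [ 0.001 -0.    -1.   ] w 0.0
t 14.6 tipK [-52.3   0.5 102.8] fK [ 0.5 -0.6  1.5] toolxK [ 1. -0.  0.] z [ 0. -0. -1.] w 0.0
```

```bash
python3 -m inch '[[0,0,0.05,0,0,0],[0,0,0,0,0,0],[0,0,0.05,0,0,0],[0,0,0,0,0,0],[0,0,0,0,0,0]]' >/dev/null; python3 -c "from h import *;tip()";python3 -m inch '[[0,0,0.05,0,0,0],[0,0,0,0,0,0],[0,0,0,0,0,0],[0,0,0,0,0,0],[0,0,0,0,0,0]]' >/dev/null; python3 -c "from h import *;tip()"
```

```text
t 15.02 tipK [-52.6   0.8  98.4] fK [-0.6  0.4 -0.1] toolxK [ 1.    -0.    -0.001] z [-0.001  0.    -1.   ] w 0.0
t 15.43 tipK [-52.3   0.6  96.8] fK [ 0.4 -0.5  0.1] toolxK [ 1. -0.  0.] z [ 0. -0. -1.] w 0.001
```

```bash
python3 -m inch '[[0,0,0.05,0,0,0],[0,0,0,0,0,0],[0,0,0,0,0,0],[0,0,0,0,0,0],[0,0,0,0,0,0]]' >/dev/null; python3 -c "from h import *;tip()";python3 -m inch '[[0,0,0.05,0,0,0],[0,0,0,0,0,0],[0,0,0,0,0,0],[0,0,0,0,0,0],[0,0,0,0,0,0]]' >/dev/null; python3 -c "from h import *;tip();a=snap('scene');h=cv2.cvtColor(a['pixels'],cv2.COLOR_RGB2HSV);m=cv2.inRange(h,(4,170,70),(16,255,255))[165:220,190:240]
ys,xs=np.nonzero(m);xs+=190;ys+=165;print(len(xs),xs.min(),xs.max(),ys.min(),ys.max(),xs.mean(),ys.mean())"
```

```text
t 15.85 tipK [-52.3   0.6  94.8] fK [ 0.8 -0.1 -0.1] toolxK [ 1. -0.  0.] z [ 0. -0. -1.] w 0.001
t 16.27 tipK [-52.3   0.6  92.8] fK [-0.1 -0.1 -0. ] toolxK [ 1. -0.  0.] z [ 0. -0. -1.] w 0.0
5 219 220 193 196 219.2 194.6
```

```bash
python3 -m inch '[[0,0,0.05,0,0,0],[0,0,0,0,0,0],[0,0,0,0,0,0],[0,0,0,0,0,0],[0,0,0,0,0,0]]' >/dev/null; python3 -c "from h import *;tip()";python3 -m inch '[[0,0,0.04,0,0,0],[0,0,0,0,0,0],[0,0,0,0,0,0],[0,0,0,0,0,0],[0,0,0,0,0,0]]' >/dev/null; python3 -c "from h import *;tip()
a=snap('scene')
for p in [(-36,-14.5,84.5),(-39.5,-14.5,94.5),(-36,14.5,84.5)]:print(proj(a,W(np.array(p)/1000)))"
```

```text
t 16.73 tipK [-52.1   0.5  91.4] fK [-1.4 -0.1  6.3] toolxK [ 1.    -0.     0.001] z [ 0.001 -0.    -1.   ] w 0.001
t 17.15 tipK [-51.9   0.4  90.9] fK [-6.   2.2 16. ] toolxK [ 1.    -0.001  0.001] z [ 0.001 -0.001 -1.   ] w 0.0
[[209.65485631 194.16837232]]
[[209.5365473  189.61873086]]
[[222.35631202 194.07288433]]
```

```bash
python3 -m inch '[[0,0,-0.9,0,0,0],[0,0,0,0,0,0],[0.6,0,0,0,0,0],[0.4,0,0,0,0,0],[0,0,0,0,0,0]]' >/dev/null; python3 -c "from h import *;tip()";python3 -m inch '[[0.1,0,0,0,0,0],[0.1,0,0,0,0,0],[0.1,0,0,0,0,0],[0.1,0,0,0,0,0],[0,0,0,0,0,0]]' >/dev/null; python3 -c "from h import *;tip()"
```

```text
t 17.62 tipK [ -9.8   1.5 125.3] fK [-0.8  0.1  0.1] toolxK [1.    0.001 0.002] z [ 0.002  0.001 -1.   ] w 0.0
t 18.03 tipK [2.600e+00 1.000e-01 1.252e+02] fK [-5.8 -0.5  4. ] toolxK [ 1.    -0.001 -0.002] z [-0.002 -0.001 -1.   ] w 0.001
```

```bash
python3 -m inch '[[0.12,0,-0.05,0,0,0],[0.12,0,0,0,0,0],[0.12,0,0,0,0,0],[0.12,0,0.04,0,0,0],[0,0,0,0,0,0]]' >/dev/null; python3 -c "from h import *;tip()"
```

```text
t 18.45 tipK [ 22.3   0.2 125.5] fK [-4.2 -0.2  3.1] toolxK [ 1.    -0.001 -0.002] z [-0.001 -0.001 -1.   ] w 0.0
```

```bash
python3 -m inch '[[0.12,0,0.04,0,0,0],[0.1,0,0.06,0,0,0],[0.1,0,0.07,0,0,0],[0,0,0,0,0,0],[0,0,0,0,0,0]]' >/dev/null; python3 -c "from h import *;tip()"
```

```text
t 18.87 tipK [ 35.7   0.2 119.7] fK [-3. -0.  5.] toolxK [ 1.    -0.001  0.001] z [ 0.001 -0.001 -1.   ] w 0.001
```

```bash
python3 -m inch '[[0.1,0,0.07,0,0,0],[0.1,0,0.07,0,0,0],[0.07,0,0.1,0,0,0],[0.07,0,0.1,0,0,0],[0,0,0,0,0,0]]' >/dev/null; python3 -c "from h import *;tip()"
```

```text
t 19.28 tipK [ 48.9   0.2 105.5] fK [-4.   1.3  6.1] toolxK [ 1.    -0.001 -0.   ] z [-0.    -0.001 -1.   ] w 0.0
```

```bash
python3 -m inch '[[0.03,0,0.1,0,0,0],[0.02,0,0.1,0,0,0],[0,0,0.05,0,0,0],[0,0,0,0,0,0],[0,0,0,0,0,0]]' >/dev/null; python3 -c "from h import *;tip()"
```

```text
t 19.7 tipK [52.   0.2 96.5] fK [-0.9  1.2  6.4] toolxK [ 1.    -0.001  0.002] z [ 0.003 -0.    -1.   ] w 0.001
```

```bash
python3 -m inch '[[0.03,0,0.08,0,0,0],[0,0,0,0,0,0],[0,0,0.05,0,0,0],[0,0,0,0,0,0],[0,0,0,0,0,0]]' >/dev/null; python3 -c "from h import *;tip()"
```

```text
t 20.12 tipK [52.8  0.3 91.1] fK [-1.6  0.7  6.7] toolxK [ 1.    -0.001  0.002] z [ 0.002 -0.    -1.   ] w 0.0
```

```bash
python3 -m inch '[[0,0,0.03,0,0,0],[0,0,0,0,0,0],[0,0,0,0,0,0],[0,0,0,0,0,0],[0,0,0,0,0,0]]' >/dev/null; python3 -c "from h import *;tip()"
```

```text
t 20.53 tipK [52.8  0.2 90.7] fK [-3.2  1.5 11.4] toolxK [ 1.    -0.001  0.002] z [ 0.002 -0.001 -1.   ] w 0.0
```

```bash
python3 -m inch '[[0,0,0.03,0,0,0],[0,0,0,0,0,0],[0,0,0,0,0,0],[0,0,0,0,0,0],[0,0,0,0,0,0]]' >/dev/null; python3 -c "from h import *;tip()"
```

```text
t 20.95 tipK [52.9  0.2 90.6] fK [-7.4  3.4 19.7] toolxK [ 1.    -0.001  0.002] z [ 0.002 -0.001 -1.   ] w 0.0
```

```bash
python3 -m inch '[[0,0,0.01,0,0,0],[0,0,0,0,0,0],[0,0,0,0,0,0],[0,0,0,0,0,0],[0,0,0,0,0,0]]' >/dev/null; python3 -c "from h import *;tip()"
```

```text
t 21.37 tipK [52.9  0.2 90.6] fK [-8.7  3.5 22.1] toolxK [ 1.    -0.001  0.002] z [ 0.003 -0.001 -1.   ] w 0.001
```

```bash
python3 -m inch '[[0,0,-0.2,0,0,0],[0,0,-0.8,0,0,0],[0,0,-1,0,0,0],[-0.5,0.8,0,0,0,0],[-0.5,0.8,0,0,0,0]]' >/dev/null;python3 -m inch '[[-0.5,0.8,0,0,0,0],[-0.5,0.8,0,0,0,0],[-0.5,0.8,0,0,0,0],[-0.5,0.8,0,0,0,0],[0,0,0,0,0,0]]' >/dev/null; python3 -m inch '[[-0.5,0.8,0,0,0,0],[-0.5,0.8,0,0,0,0],[0,0,0,0,0,0],[0,0,0,0,0,0],[0,0,0,0,0,0]]' >/dev/null; python3 -c "from h import *;tip();crops('pics/c5.png')"
```

```text
t 22.62 tipK [-107.6 -255.1  167. ] fK [-0.3  0.9  1.2] toolxK [ 1.    -0.001  0.   ] z [ 0.     0.001 -1.   ] w 0.0
```

View pics/c5.png

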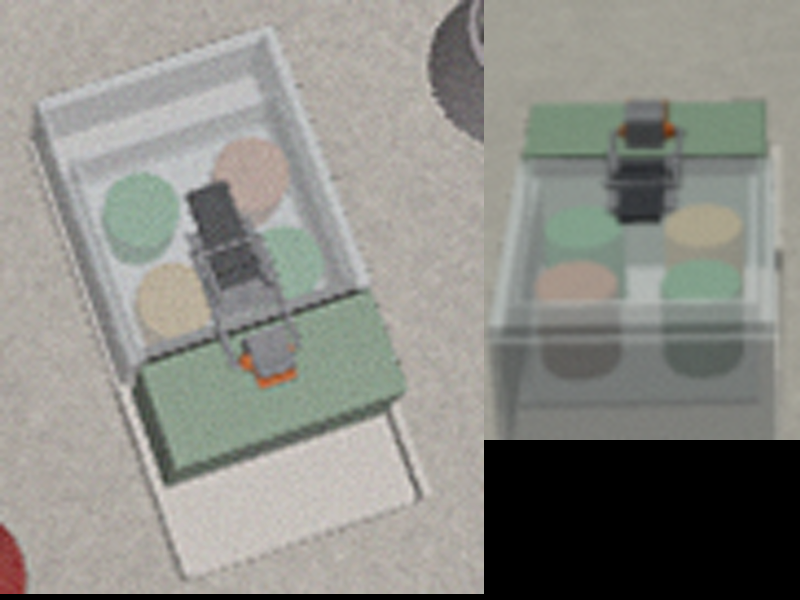

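The lever lies flat at top crop (225,230), the bar is hooked beneath the catch at (268,365), and the seam is closed. The robot is clear, so I'm handing the job in.

```bash
python3 -c "from h import *;print(job.close_job())"
```

```text
the job is handed in; nothing more can be done
None
```

I handed the job in at about 23 s, with no verdict shown: the last picture shows the drawer drawn tight, the bar hooked under the catch and the lever flat after bearing down with about 22–24 N (peak reading 24 N); nothing touched the pot base, mug or jar gripper.

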